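# Find the release groove and spring the carousel cover open

### The arm

A 6-joint arm with a two-finger parallel gripper is mounted at the origin on the work surface. World frame = base frame: x ahead of the robot, y to its left, z up, the work surface at z = 0. Lengths are in m, angles in rad, forces in N, time in s.
With the tool pointing down it reaches from about 0.35 to 0.85 m from the base axis. Payload 8.1 kg.
Tool frame: the origin (TCP) lies at the very end of the fingers, on their centre line; the grasp point (between the pads) lies 19 mm behind it; z points along the fingers, y is the direction in which the jaws open and shut (so a half turn about z gives the same grasp; the last joint's range is limited). The gripper opens to 93 mm and grips with 3 to 60 N. Pads are 15 mm wide; open, the fingers measure 128 mm over their backs; the gripper's body (75 mm by 188 mm) begins 65 mm behind the grasp point.
Start: joints at [1.055, 0.13, 1.488, -0, 1.523, -0.085], TCP at [0.251, 0.545, 0.219] pointing down, gripper open.
Joint ranges: [-2.96, 2.96], [-0.89, 2.26], [0.02, 2.5], [-1.34, 4.48], [0, 2.73], [-2.66, 2.66]. Speed limits (rad/s): [2.39, 2.39, 2.79, 3.14, 3.14, 3.14].

### API

Orientations are given as a rotation vector (axis times angle).
In Python, from plant import robot gives the robot as it stands.
- The arm moves only by the tool jog_arm, never from a script. Its argument "commands" is a list of rows, each a list of 3 entries, a list of its own where there are three numbers: the shift along the world's x, y, z scaled (see below), then the turn, a rotation vector about the world's x, y, z scaled (see below), then the closure, from -1 (fully open) to 1 (shut), so that 0 is half open. In form: [[[tx, ty, tz], [ax, ay, az], hand], ...]. A call has 1 to 10 rows; each row is the pose to reach, as a shift and turn from the pose measured when the call began, turning the shorter way round; what a row does not reach only later rows make up. The controller multiplies each number of a shift by 0.6 m and each number of a turn by 2 pi rad. A row lasts 1/8 s, in which the tool goes at most 62.5 mm and 10.7 degrees, less where a joint would pass 70% of its speed; a pose out of reach is approached as far as the arm can. A call with a number of a shift or a turn outside -1 to 1 is refused whole. A call with a gripper value outside its range is refused whole. The fingers move at their own pace and stop on an object; "newtons" is the grip in N (left out, the last holds). Time passes only in rows, so rows that repeat a pose let the fingers close. It gives the time, the measured TCP pose, the force and the opening at its end, in the units of the state.
- robot.read_state(): the state, without advancing time (a new reading comes with each control period).
- robot.read_camera(name): name is "scene" or "top" or "wrist"; returns a dict with "pixels" (384x512x3 uint8, red, green, blue), "fovy" (degrees; the focal length in pixels is half the picture's height over the tangent of half this angle, whatever the lens; pixels are square), "cx", "cy" (the principal point, pixels), "distortion" ([k1, k2, p1, p2, k3] as OpenCV has them; the pictures are not rectified), "rvec" (rotation vector, rad) and "tvec" (3), from world to camera coordinates, as OpenCV has them; the wrist camera has in their place "tool_from_camera" (4x4, takes a point from camera to tool coordinates, whose origin is the TCP and whose axes are the flange's). Camera axes: x right, y down, z forward; pixel columns grow to the right and rows downward; lengths in m; the calibration is good to about 2 mm. A picture is of the moment at which its call begins: read the wrist's pose just before it. There is no depth.
- robot.close_job(): hands the job in, once; it reports no verdict.
Trained networks look in the newest picture that a camera, given by its name, has taken for a name from the list of things; names that differ only in an ending like _2 or _b are one class to them, and where a whole thing is asked for, a point or a joint stands for the part that bears it (a point fixed in the world has none). Each returns a list of dicts, best first, with "p" (0 to 1); they miss things now and then, are a little off and sometimes report something else, mostly with a low value. They report only what shows in the picture. A call takes as long as a camera call.
- robot.trace(camera, name): "pixels" (384x512 bool, what is visible of it) and "uv" ([column, row] in pixels, amid what is visible of it).
The state is a dict: "t": time; "q": joint angles; "dq": joint speeds; "joint_torque": joint torques, N m; "tool_pos": TCP position; "orientation": TCP orientation; "force": force on the tool from outside, world axes, zero at the start; "wrist_torque": the same for the moment, N m; "opening": finger opening in m.
Only numpy, scipy, OpenCV 4.12 (cv2) and the standard library are available. Lean on these libraries where they do the work, as an engineer would, in place of code of your own. Each camera call takes 0.05 s, during which the arm holds its last target.

### The job

Open the round cover of the sample carousel by touch alone: run the closed fingertips along the top of the cover's rim on the side facing the robot until it finds the release groove, then press the key inside the groove down until the cover springs ajar, and draw the hand clear. Leave the cover standing ajar as its spring leaves it, do not lean hard on it or lift it any further, and leave everything standing round about undisturbed.

Things in the scene. Friction and masses are not known exactly. Their poses are not given: they have to be found in the camera images.
- sampler: fixed bench-top sample changer: white housing 50 mm high, reaching x -115 to +155 and y -125 to +205 mm from the origin. Origin on the bench under the axis of its round carousel; z up; its -x side is its front and faces the robot. On top: a braked carousel of vials (it does not turn) under a round white cover
- cover_axis (a point): the middle of the shut cover's flat top, 112 mm above the bench, axes as the sampler's. The cover is round and coaxial: 220 mm in diameter, 16 mm thick, a smoked window in the middle. The cover's hinge is on its rim right opposite the groove
- groove_arc (a point): the rim's edge at the sampler's front, 110 mm from cover_axis towards the sampler's -x. The one release groove has its middle up to 40 degrees either side of here, seen from cover_axis; where is to be felt or seen. It is a notch right through the white rim: 64 mm along the rim, 34 mm deep towards the axis, straight parallel sides, open outwards and above
- cover (a joint): angle of the cover, rad: 0 shut and caught, positive open. Freed by the key, a light damped spring (2 N at the rim) lifts it within 1 to 2 s to about 0.21 (the groove side 45 mm up) and there it stays. Shut, it floats on its seal: pressing its rim sinks it to -0.02 at most (4 mm at the groove, about 1.5 mm at the sides), taking 2 N beside the groove and up to 6 N at the sides, then it is rigid
- key (a joint): travel of the release key, m: 0 up at rest, 0.006 fully down. The key is a flat white plate in the groove, 58 mm along the rim by 26 mm, from 79 to 104 mm off the cover's axis, its top 5 mm below the cover's top. It goes straight down against a spring, 1 to 2 N at first and 4 to 5 N fully down. The catch lets go at about 0.0045; released, the key springs back
- probe_top (a point): top of the probe tower behind the carousel: a column 36 x 40 mm, 165 mm high, centred at x 131, y -98 mm of the sampler; its arm runs 170 mm along the back edge towards +y, 142 to 158 mm high. Keep clear
- tube_rack: white rack of capped blood tubes, 200 x 62 mm, 84 mm high; origin under its centre, long side along its x; loose, a bystander to be left where it is
- reagent_bottle: amber bottle, 62 mm in diameter, 125 mm high; origin under its centre; loose, a bystander to be left where it is
- pipette: hand pipette lying on the bench along its own x (tip to -x), about 290 mm long, 23 mm high; origin under its middle; loose, a bystander to be left where it is
- slide_box: closed flat slide box 85 x 95 mm, 34 mm high; origin under its centre; loose, a bystander to be left where it is
- beaker: empty glass beaker, 68 mm in diameter, 75 mm high; origin under its centre; loose, a bystander to be left where it is
- label_roll: roll of blank labels lying flat, 60 mm in diameter, 25 mm high; origin under its centre; loose, a bystander to be left where it is
- sample_vial: small white vial, 24 mm in diameter, 42 mm high, standing on the housing's left rear corner; origin under its centre; loose, a bystander to be left where it is

How it is judged:
By the outcome, as a careful person would: the job done as asked, in the order asked, and still so for the second after the job is handed in, with the robot touching nothing.
It also fails if it takes over 58 s, if anything falls off the work surface, if the arm or the gripper's body presses on something with over 40 N, if the wrist force passes 120 N, or if a joint passes its speed limit or range.

## Working session

There is one attempt and no reset: what is moved stays moved. The work goes in short steps, Python scripts to look and compute and a tool call to move; the robot and the scene stay as the last step left them, time stands still between calls to the robot, and variables do not carry over. Pictures are saved under pics/ and viewed, and the job is handed in when it is done.

Besides the shell and the picture viewer there is one more tool, called as a command line: name --argument value ..., lists and objects as JSON in quotes. jog_arm: Moves the arm, as the interface text tells. Shifts and turns lie within -1 to 1; 1 stands for 0.6 m of shift or 2 pi rad of turn. Its arguments: {"type":"object","properties":{"commands":{"type":"array"},"newtons":{"type":"number"}},"required":["commands"]}

```bash
mkdir -p pics; ls; cat > h.py <<'E'
import numpy as np, cv2
from plant import robot
def cam(n,f):
    c=robot.read_camera(n); cv2.imwrite(f'pics/{f}.png',c['pixels'][:,:,::-1]); return c
def K(c):
    h=c['pixels'].shape[0]; fl=h/2/np.tan(np.radians(c['fovy'])/2)
    return np.array([[fl,0,c['cx']],[0,fl,c['cy']],[0,0,1.]]),np.array(c['distortion'],float)
def ray(c,uv,z):
    k,d=K(c); p=cv2.undistortPoints(np.array(uv,float).reshape(-1,1,2),k,d).reshape(-1,2)
    R=cv2.Rodrigues(np.array(c['rvec'],float))[0]; t=np.array(c['tvec'],float).ravel()
    o=-R.T@t; D=np.c_[p,np.ones(len(p))]@R
    return o+D*((z-o[2])/D[:,2])[:,None]
def proj(c,P):
    k,d=K(c); return cv2.projectPoints(np.array(P,float).reshape(-1,1,3),np.array(c['rvec'],float),np.array(c['tvec'],float),k,d)[0].reshape(-1,2)
E
python3 - <<'E'
from h import *
s=robot.read_state(); print(s)
for n in ['scene','top']:
    c=cam(n,n+'0'); print(n,c['fovy'],c['cx'],c['cy'],c['rvec'],c['tvec'])
    for o in ['sampler','cover','key','tube_rack','reagent_bottle','beaker','slide_box','label_roll','pipette']:
        r=robot.trace(n,o); print(o,[(round(x['p'],2),np.round(x['uv']),int(x['pixels'].sum())) for x in r[:2]])
E
```

```text
pics
{'t': 0.0, 'q': array([ 1.05456626e+00,  1.31146565e-01,  1.48931221e+00, -1.02065303e-05,
        1.52302098e+00, -8.54227565e-02]), 'dq': array([-0.00016169, -0.000372  ,  0.00180662,  0.00167732, -0.00100171,
        0.00048868]), 'joint_torque': array([-1.81417519e-03, -5.59813786e+01, -4.91774404e+01,  7.65848416e-02,
        3.53486929e-02, -1.81311766e-04]), 'tool_pos': array([0.25026372, 0.54466033, 0.21757811]), 'orientation': array([-6.71371103e-01, -3.06845325e+00,  2.83539012e-03]), 'force': array([ 0.08477317, -0.14312661,  0.67817105]), 'wrist_torque': array([-0.06419407, -0.01387304, -0.01762301]), 'opening': 0.09273188786682024}
scene 44.36525330195485 261.50548939792515 190.97656835714537 [ 0.59447576  2.52533508 -1.36380224] [ 0.52414412 -0.07569747  1.26707412]
sampler [(0.75, array([283., 251.]), 11586)]
cover [(0.69, array([281., 194.]), 4959), (0.21, array([303., 271.]), 312)]
key [(0.46, array([370., 220.]), 570), (0.32, array([277., 246.]), 11896)]
tube_rack [(0.98, array([212., 173.]), 1582)]
reagent_bottle [(0.67, array([277., 251.]), 11985)]
beaker [(0
[... 241 characters left out ...]
7 195.43142802231733 [ 2.19620231 -2.15050161  0.10048905] [0.02987239 0.59123127 1.22919687]
sampler [(0.82, array([212., 189.]), 5800), (0.57, array([325., 174.]), 1600)]
cover [(0.73, array([252., 199.]), 4811), (0.71, array([212., 193.]), 5947)]
key [(0.68, array([211., 191.]), 5783), (0.64, array([252., 234.]), 202)]
tube_rack [(0.82, array([329., 175.]), 1559)]
reagent_bottle [(0.65, array([167., 243.]), 483), (0.48, array([255., 198.]), 4797)]
beaker [(0.62, array([152., 193.]), 472)]
slide_box [(0.68, array([297., 248.]), 294), (0.63, array([332., 239.]), 1064)]
label_roll [(0.72, array([298., 251.]), 293), (0.49, array([212., 190.]), 5870)]
pipette [(0.96, array([215., 267.]), 580)]
```

View pics/scene0.png

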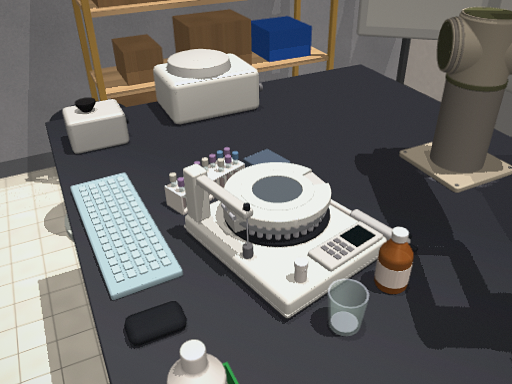

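View pics/top0.png

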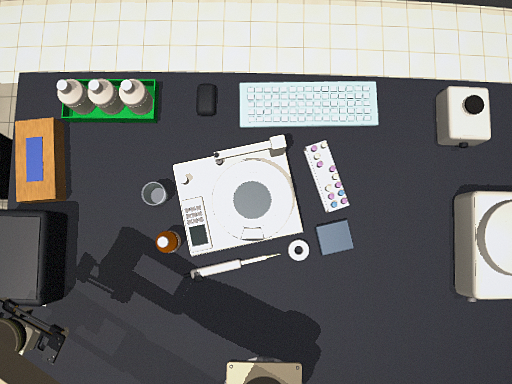

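```bash
python3 - <<'E'
import cv2
im=cv2.imread('pics/top0.png')[130:290,130:360]; cv2.imwrite('pics/top0z.png',cv2.resize(im,None,fx=3.4,fy=3.4,interpolation=cv2.INTER_CUBIC))
E
```

```text
(no output)
```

View pics/top0z.png

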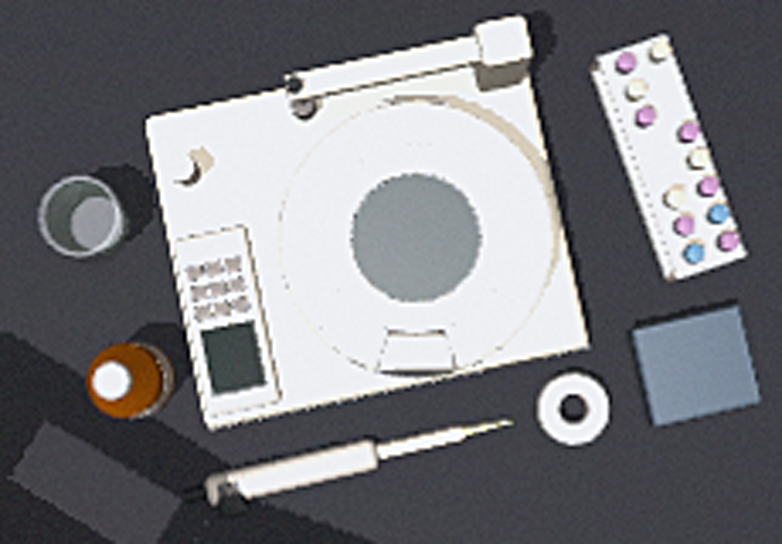

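The top view shows the cover (window centre at about 252,200) and the groove with its key at about (252,233). The pipette and label roll lie in front of the housing. Next I'll work out the metric geometry.

```bash
python3 - <<'E'
from h import *
c=cam('top','t1')
z=lambda p:[130+(np.array(q,float)+.5)/3.4-.5 for q in p]
im=c['pixels'].astype(int); g=im.sum(2)/3
m=np.zeros(g.shape,np.uint8); m[170:225,225:280]=(g[170:225,225:280]<190)
n,l,st,ce=cv2.connectedComponentsWithStats(m); k=1+np.argmax(st[1:,4]); print('win',ce[k],st[k])
cen=ray(c,[ce[k]],.112)[0]; print('cover_axis',cen)
co=ray(c,z([(147,118),(588,347),(210,428)]),.05); print('corners',co)
# front edge dir: right(588,347)->(left)210,428
d=co[2]-co[1]; d/=np.linalg.norm(d); print('len',np.linalg.norm(co[2]-co[1]),'yaw',np.degrees(np.arctan2(-d[0],d[1])))
yaw=np.arctan2(-d[0],d[1]); ex=np.array([np.cos(yaw),np.sin(yaw),0]); ey=np.array([-ex[1],ex[0],0])
print('axis from corner', [( (q-cen)@ex,(q-cen)@ey) for q in co])
gr=ray(c,z([(383,330),(452,333),(455,370),(377,372)]),.112); print('groove',gr)
kc=gr.mean(0)-cen; print('groove ang world',np.degrees(np.arctan2(kc[1],kc[0])),'rel',np.degrees(np.arctan2(kc@ey,-kc@ex)), np.linalg.norm(kc[:2]))
for nm,p,h in [('bottle',(115,380),.125),('beaker',(82,216),.04),('roll',(573,408),.025),('slide',(697,363),.034),('pip1',(215,490),.02),('pip2',(510,423),.01),('tower',(503,40),.165),('armend',(292,85),.158),('rack1',(595,60),.084),('rack2',(665,280),.084)]:
    print(nm,np.round(ray(c,z([p]),h)[0],3))
E
```

```text
win [251.73623446 199.47602131] [ 233  181   39   38 1126]
cover_axis [0.57149685 0.04613115 0.112     ]
corners [[ 0.67361176  0.27630652  0.05      ]
 [ 0.48785996 -0.09992317  0.05      ]
 [ 0.41381061  0.21383905  0.05      ]]
len 0.32238182630369583 yaw 13.279089292537574
axis from corner [(np.float64(0.15225466366372992), np.float64(0.20056587315891267)), (np.float64(-0.11494855645534377), np.float64(-0.12293829853458513)), (np.float64(-0.11494855645534378), np.float64(0.19944352776911067))]
groove [[0.49730728 0.07001101 0.112     ]
 [0.49608384 0.01526578 0.112     ]
 [0.46689573 0.01232472 0.112     ]
 [0.46401772 0.07399757 0.112     ]]
groove ang world -177.95327928960467 rel 11.23236858214223 0.09047843140862222
bottle [0.453 0.279 0.125]
beaker [0.59  0.331 0.04 ]
roll [ 0.436 -0.091  0.025]
slide [ 0.476 -0.195  0.034]
pip1 [0.36  0.212 0.02 ]
pip2 [ 0.422 -0.038  0.01 ]
tower [ 0.721 -0.019  0.165]
armend [0.684 0.144 0.158]
rack1 [ 0.724 -0.099  0.084]
rack2 [ 0.543 -0.158  0.084]
```

jog_arm --commands '[[[0.443,-0.953,0],[0,0,-0.284],1],[[0.443,-0.953,0],[0,0,-0.284],1],[[0.443,-0.953,0],[0,0,-0.284],1],[[0.443,-0.953,0],[0,0,-0.284],1],[[0.443,-0.953,0],[0,0,-0.284],1],[[0.443,-0.953,0],[0,0,-0.284],1],[[0.443,-0.953,0],[0,0,-0.284],1],[[0.443,-0.953,0],[0,0,-0.284],1],[[0.443,-0.953,0],[0,0,-0.284],1],[[0.443,-0.953,0],[0,0,-0.284],1]]' --newtons 15

```text
t: 2.3
tool_pos: [0.5147, -0.0236, 0.219]
orientation: [2.814, 1.397, 0.001]
force: [1.0, 0.7, 1.0]
opening: 0.0012
```

```bash
python3 - <<'E'
from h import *
s=robot.read_state(); c=cam('wrist','w1'); print(s['tool_pos'],s['orientation'],s['force'],c['fovy'],np.round(c['tool_from_camera'],3).tolist())
cam('scene','s1')
E
```

```text
[ 0.51467247 -0.02364714  0.21900568] [2.81354153e+00 1.39677454e+00 1.41306680e-03] [1.00328813 0.73771096 0.99697973] 63.92317551348651 [[-0.0, -0.956, -0.294, 0.084], [1.0, -0.0, -0.0, 0.0], [0.0, -0.294, 0.956, -0.167], [0.0, 0.0, 0.0, 1.0]]
```

View pics/w1.png

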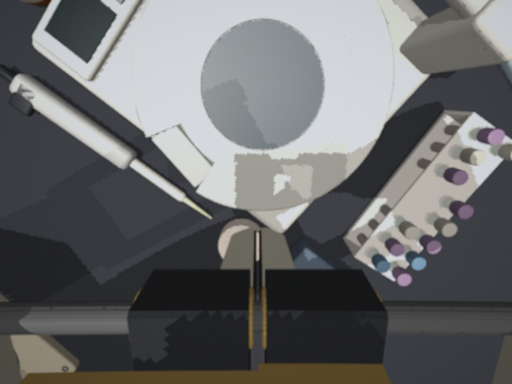

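View pics/s1.png

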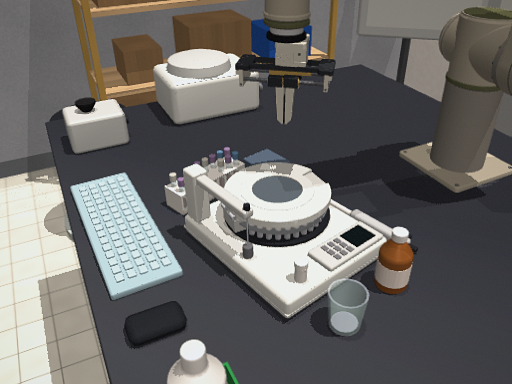

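```bash
python3 - <<'E'
from h import *
s=robot.read_state(); c=robot.read_camera('wrist')
R=cv2.Rodrigues(s['orientation'])[0]; T=np.eye(4); T[:3,:3]=R; T[:3,3]=s['tool_pos']
W=T@np.array(c['tool_from_camera']); Wi=np.linalg.inv(W)
c['rvec']=cv2.Rodrigues(Wi[:3,:3])[0]; c['tvec']=Wi[:3,3]
g=c['pixels'].astype(int)
m=np.zeros(g.shape[:2],np.uint8); x=g.sum(2)/3; m[10:152,190:340]=x[10:152,190:340]<160
n,l,st,ce=cv2.connectedComponentsWithStats(m); k=1+np.argmax(st[1:,4]); print(ce[k],st[k])
cn=max(cv2.findContours((l==k).astype(np.uint8),0,1)[0],key=len); (u,v),_=cv2.minEnclosingCircle(cn); print(u,v)
cen=ray(c,[(u,v)],.112)[0]; print(cen)
p=ray(c,[(180,125),(213,163),(195,192),(152,137)],.112); print(p)
for q in p: d=q-cen; print(np.degrees(np.arctan2(d[1],d[0]))%360,np.linalg.norm(d))
cv2.imwrite('pics/w1z.png',cv2.resize(g[90:260,120:330].astype(np.uint8)[:,:,::-1],None,fx=3.5,fy=3.5,interpolation=cv2.INTER_CUBIC))
E
```

```text
[259.69261864  80.85358558] [  198    15   123   132 12369]
258.5 80.42308044433594
[0.57488406 0.04894813 0.112     ]
[[0.49866195 0.06140921 0.112     ]
 [0.49986606 0.01827922 0.112     ]
 [0.46905483 0.00737763 0.112     ]
 [0.47228802 0.06852089 0.112     ]]
170.71520098636594 0.07723398989327257
202.2357590943348 0.08104493456078744
201.44526205724952 0.11370106812319856
169.19918029365195 0.1044463563691265
```

View pics/w1z.png

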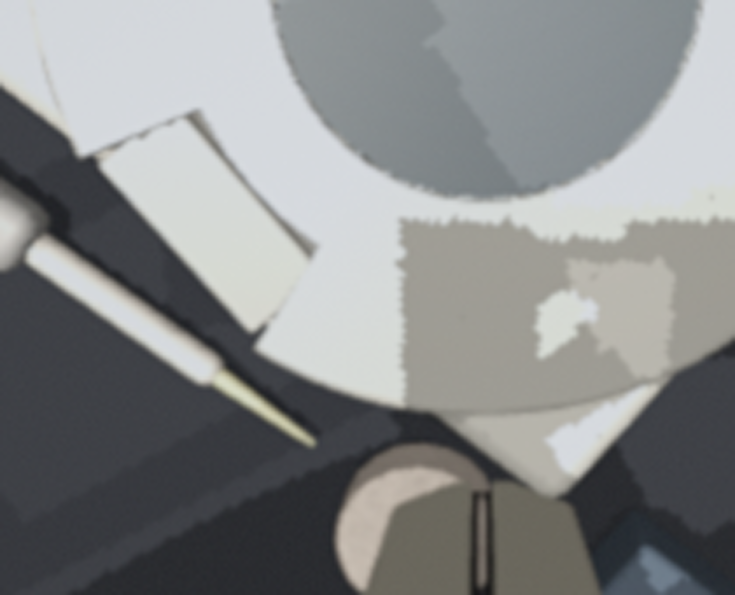

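```bash
python3 - <<'E'
from h import *
s=robot.read_state(); c=robot.read_camera('wrist')
R=cv2.Rodrigues(s['orientation'])[0]; T=np.eye(4); T[:3,:3]=R; T[:3,3]=s['tool_pos']
Wi=np.linalg.inv(T@np.array(c['tool_from_camera']))
c['rvec']=cv2.Rodrigues(Wi[:3,:3])[0]; c['tvec']=Wi[:3,3]
obs=np.array([(176.3,121.4),(210.6,160),(192.9,188.6),(143.4,134.9)])
t=robot.read_camera('top')
z=lambda p:np.array([130+(np.array(q,float)+.5)/3.4-.5 for q in p])
ot=z([(387,330),(452,333),(455,372),(377,374)])
from scipy.optimize import least_squares
def pts(x,y,a):
    u=np.array([np.cos(a),np.sin(a)]);v=np.array([-u[1],u[0]])
    ro=np.sqrt(.11**2-.032**2); ri=.076
    return np.array([[x,y]+ri*u-.032*v,[x,y]+ri*u+.032*v,[x,y]+ro*u+.032*v,[x,y]+ro*u-.032*v])
def f(q,which):
    P=np.c_[pts(*q),np.full(4,.112)]; r=[]
    if 'w' in which: r.append((proj(c,P)-obs).ravel()/1.2)
    if 't' in which: r.append((proj(t,P)-ot).ravel())
    return np.concatenate(r)
for w in ['w','t','wt']:
    r=least_squares(f,[.572,.047,np.pi],args=(w,)); print(w,r.x[:2],np.degrees(r.x[2]),np.round(r.fun,1))
E
```

```text
w [0.57312188 0.04794652] 181.64818883443309 [-6.6 -7.   5.8  8.1  0.6  0.4  0.6 -0.3]
t [0.57092553 0.04191043] 179.8843167907774 [-2.7  0.8  1.9  0.5  0.8 -0.1 -0.  -1.2]
wt [0.57279311 0.04704221] 181.34346418360605 [-6.4 -6.5  5.7  8.7  0.5  0.9  0.7  0.1 -3.9  0.4  0.8 -0.5 -0.1 -1.1
 -0.9 -1.7]
```

jog_arm --commands '[[[0,0,-0.08],[0,0,0],1],[[0,0,-0.16],[0,0,0],1],[[0,0,-0.167],[0,0,0],1],[[0,0,-0.167],[0,0,0],1],[[0,0,-0.167],[0,0,0],1]]'

```text
t: 3.18
tool_pos: [0.5155, -0.0212, 0.1211]
orientation: [2.809, 1.404, 0.005]
force: [-0.1, -0.7, -0.0]
opening: 0.0005
```

```bash
python3 - <<'E'
from h import *
s=robot.read_state(); print(s['t'],s['tool_pos'],s['force'])
E
```

```text
3.175 [ 0.51549453 -0.02120214  0.12106343] [-0.09087789 -0.74561565 -0.02627753]
```

jog_arm --commands '[[[0,0,-0.005],[0,0,0],1],[[0,0,-0.005],[0,0,0],1]]'

```text
t: 3.42
tool_pos: [0.5162, -0.0213, 0.119]
orientation: [2.808, 1.403, 0.007]
force: [0.1, 0.4, 0.0]
opening: 0.0003
```

jog_arm --commands '[[[0,0,-0.004],[0,0,0],1],[[0,0,-0.004],[0,0,0],1]]'

```text
t: 3.68
tool_pos: [0.5161, -0.0213, 0.1165]
orientation: [2.808, 1.403, 0.007]
force: [0.1, 0.1, -0.0]
opening: 0.0006
```

```bash
python3 - <<'E'
from h import *
for i in range(5):
    s=robot.read_state(); print(s['t'],s['tool_pos'],s['force']); robot.read_camera('top')
E
```

```text
3.675 [ 0.51609411 -0.02132412  0.11650853] [ 0.06235469  0.09651757 -0.03778991]
3.725 [ 0.5160636  -0.02131933  0.11650883] [-0.04227534  0.31192211  0.4615229 ]
3.775 [ 0.51610179 -0.021316    0.11653465] [-0.47924227  1.34117152 -0.2987658 ]
3.825 [ 0.51608587 -0.02131161  0.11651153] [-0.31227119 -0.52971945 -0.47827418]
3.875 [ 0.51612803 -0.02129247  0.11656685] [0.34215847 0.28718303 0.28529916]
```

jog_arm --commands '[[[0,0,-0.005],[0,0,0],1],[[0,0,-0.005],[0,0,0],1]]'

```text
t: 4.18
tool_pos: [0.5159, -0.0213, 0.1132]
orientation: [2.808, 1.403, 0.006]
force: [0.3, -0.3, 0.3]
opening: 0.0006
```

jog_arm --commands '[[[0,0,-0.003],[0,0,0],1],[[0,0,-0.003],[0,0,0],1]]'

```text
t: 4.42
tool_pos: [0.516, -0.0213, 0.1115]
orientation: [2.808, 1.404, 0.007]
force: [-0.9, 0.6, 2.5]
opening: 0.0004
```

jog_arm --commands '[[[0,0,-0.002],[0,0,0],1],[[0,0,-0.002],[0,0,0],1]]'

```text
t: 4.68
tool_pos: [0.5159, -0.0213, 0.1103]
orientation: [2.808, 1.403, 0.006]
force: [-2.3, -0.5, 2.0]
opening: 0.0002
```

Contact at z≈0.112 with about 2 N. Now I'll slide along the rim towards the groove.

jog_arm --commands '[[[-0.0056,0.004,0],[0,0,-0.007],1],[[-0.0112,0.008,0],[0,0,-0.014],1],[[-0.0158,0.0125,0],[0,0,-0.021],1],[[-0.0205,0.017,0],[0,0,-0.028],1]]'

```text
t: 5.18
tool_pos: [0.5043, -0.0113, 0.1108]
orientation: [2.92, 1.149, 0.008]
force: [0.1, -1.1, 2.5]
opening: 0.0006
```

```bash
python3 - <<'E'
from h import *
for i in range(3):
    s=robot.read_state(); print(s['t'],s['tool_pos'],s['force']); robot.read_camera('top')
E
```

```text
5.175 [ 0.50426392 -0.01125654  0.1107575 ] [ 0.10880943 -1.10149077  2.53779542]
5.225 [ 0.5039526  -0.0109816   0.11071108] [ 0.3253228  -0.70094233  2.45301375]
5.275 [ 0.50394885 -0.01101057  0.11065189] [-0.29650306  0.62148214  3.31314072]
```

jog_arm --commands '[[[-0.0046,0.005,0],[0,0,-0.007],1],[[-0.0092,0.0098,0],[0,0,-0.014],1],[[-0.013,0.015,0],[0,0,-0.021],1],[[-0.017,0.0205,0],[0,0,-0.028],1]]'

```text
t: 5.82
tool_pos: [0.4941, 0.0011, 0.1108]
orientation: [3.009, 0.891, 0.008]
force: [0.5, -1.6, 1.6]
opening: 0.0005
```

jog_arm --commands '[[[-0.0034,0.0057,0],[0,0,-0.007],1],[[-0.0068,0.0113,0],[0,0,-0.014],1]]'

```text
t: 6.08
tool_pos: [0.4903, 0.0076, 0.1109]
orientation: [3.045, 0.757, 0.008]
force: [0.6, -0.6, 2.3]
opening: 0.0005
```

```bash
python3 - <<'E'
from h import *
for i in range(3):
    s=robot.read_state(); print(s['t'],s['tool_pos'],s['force']); robot.read_camera('top')
E
```

```text
6.075 [0.49034505 0.00763241 0.11092615] [ 0.55724638 -0.58489359  2.25559202]
6.125 [0.49014671 0.00798003 0.11089491] [ 0.27917949 -0.43890226  2.28908616]
6.175 [0.49015306 0.0079365  0.11087758] [0.03057107 0.37714572 2.133046  ]
```

jog_arm --commands '[[[-0.003,0.0062,0],[0,0,-0.007],1],[[-0.006,0.0125,0],[0,0,-0.014],1]]'

```text
t: 6.48
tool_pos: [0.4867, 0.0152, 0.1109]
orientation: [3.074, 0.626, 0.008]
force: [0.3, -0.2, 2.1]
opening: 0.0004
```

jog_arm --commands '[[[-0.002,0.0063,0],[0,0,-0.007],1],[[-0.004,0.0127,0],[0,0,-0.014],1]]'

```text
t: 6.72
tool_pos: [0.4844, 0.0226, 0.1108]
orientation: [3.098, 0.49, 0.007]
force: [-0.2, 0.2, -0.6]
opening: 0.0004
```

```bash
python3 - <<'E'
from h import *
for i in range(3):
    s=robot.read_state(); print(s['t'],s['tool_pos'],s['force']); robot.read_camera('top')
E
```

```text
6.725 [0.48439589 0.02264759 0.11079441] [-0.19993657  0.19362121 -0.5587822 ]
6.775 [0.48406249 0.02311994 0.11056998] [-0.21000237  1.16316787 -0.25456701]
6.825 [0.48401089 0.02292844 0.11045977] [ 0.36511853 -0.04781671 -0.22573795]
```

Contact force dropped to 0 between y=0.015 and 0.023, which is where the groove edge was expected. Next I'll move to the groove's middle.

jog_arm --commands '[[[-0.002,0.012,0],[0,0,-0.015],1],[[-0.004,0.024,0],[0,0,-0.03],1],[[-0.005,0.036,0],[0,0,-0.046],1],[[-0.005,0.036,0],[0,0,-0.046],1]]'

```text
t: 7.38
tool_pos: [0.4808, 0.0445, 0.1101]
orientation: [3.136, 0.046, 0.004]
force: [-1.0, -0.7, 0.2]
opening: 0.0004
```

```bash
python3 - <<'E'
from h import *
s=robot.read_state(); print(s['t'],s['tool_pos'],s['orientation'],s['force'])
cam('wrist','w2');cam('scene','s2')
im=cv2.imread('pics/s2.png')[120:260,190:360]; cv2.imwrite('pics/s2z.png',cv2.resize(im,None,fx=4,fy=4))
E
```

```text
7.375 [0.48082399 0.04451349 0.11014311] [3.13641836 0.04562352 0.004309  ] [-0.96272442 -0.70207542  0.20605628]
```

View pics/w2.png

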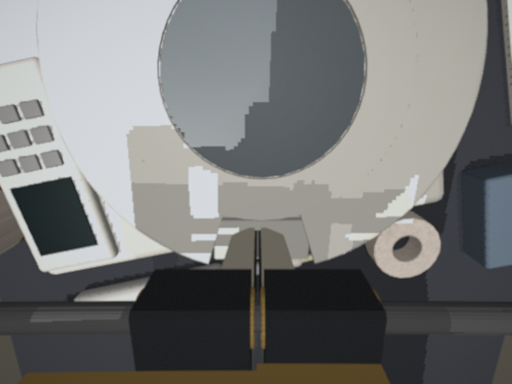

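View pics/s2z.png

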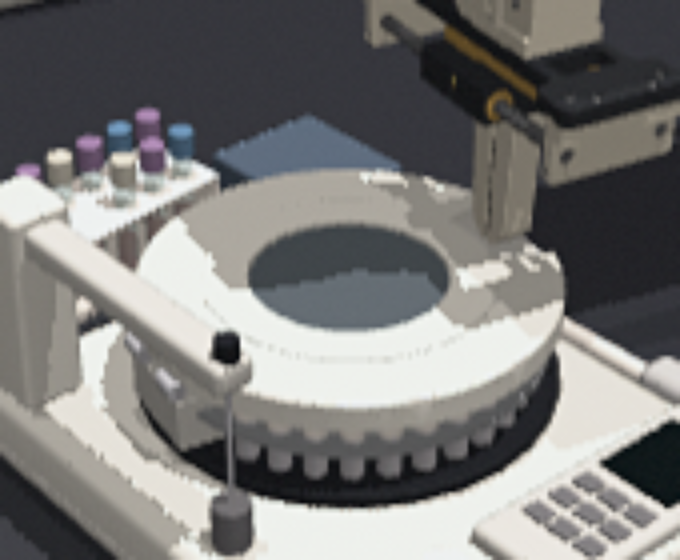

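The wrist view shows the fingertips over the key (column 258, groove spanning columns 215–310). Pressing now.

jog_arm --commands '[[[0,0,-0.005],[0,0,0],1],[[0,0,-0.006],[0,0,0],1]]'

```text
t: 7.72
tool_pos: [0.4811, 0.0439, 0.1067]
orientation: [3.136, 0.048, 0.005]
force: [0.9, -1.0, 2.2]
opening: 0.0006
```

jog_arm --commands '[[[0,0,-0.003],[0,0,0],1],[[0,0,-0.004],[0,0,0],1]]'

```text
t: 7.98
tool_pos: [0.4811, 0.0438, 0.1043]
orientation: [3.136, 0.048, 0.005]
force: [-1.1, 0.8, 3.8]
opening: 0.0004
```

jog_arm --commands '[[[0,0,-0.002],[0,0,0],1],[[0,0,-0.003],[0,0,0],1]]'

```text
t: 8.22
tool_pos: [0.4811, 0.0438, 0.1024]
orientation: [3.136, 0.048, 0.005]
force: [-1.4, 1.0, 1.9]
opening: 0.0
```

jog_arm --commands '[[[0,0,-0.0015],[0,0,0],1],[[0,0,-0.0018],[0,0,0],1],[[0,0,-0.0018],[0,0,0],1]]'

```text
t: 8.6
tool_pos: [0.4811, 0.0439, 0.1014]
orientation: [3.136, 0.048, 0.005]
force: [-1.6, -0.2, 3.6]
opening: 0.0003
```

```bash
python3 - <<'E'
from h import *
for i in range(3):
    s=robot.read_state(); print(s['t'],s['tool_pos'],s['force'],s['wrist_torque']); cam('scene','s3')
im=cv2.imread('pics/s3.png')[120:260,190:360]; cv2.imwrite('pics/s3z.png',cv2.resize(im,None,fx=4,fy=4))
E
```

```text
8.6 [0.48112702 0.04386337 0.10137818] [-1.64490026 -0.1539704   3.57574092] [ 0.00238427  0.41726469 -0.03444399]
8.65 [0.48112549 0.04384241 0.10138671] [-1.26082158  0.29577617  4.74750568] [ 0.02393516  0.46763816 -0.01462875]
8.7 [0.48112718 0.04384563 0.1013778 ] [-1.76744005  0.12595264  4.0686471 ] [ 0.05898644  0.45785567 -0.01160962]
```

View pics/s3z.png

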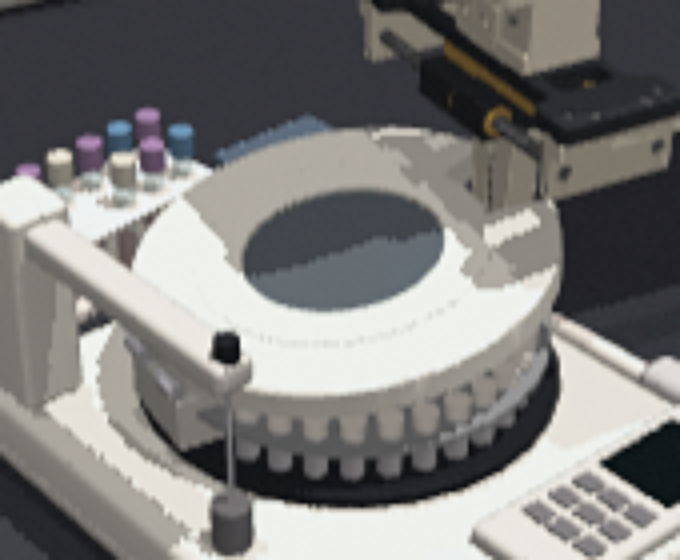

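jog_arm --commands '[[[-0.005,0,0.003],[0,0,0],1],[[-0.008,0,0.006],[0,0,0],1],[[-0.01,0,0.01],[0,0,0],1],[[-0.01,0,0.012],[0,0,0],1],[[-0.01,0,0.012],[0,0,0],1],[[-0.01,0,0.012],[0,0,0],1],[[-0.01,0,0.012],[0,0,0],1],[[-0.01,0,0.012],[0,0,0],1]]'

```text
t: 9.75
tool_pos: [0.4751, 0.0438, 0.1085]
orientation: [3.136, 0.048, 0.005]
force: [0.6, -0.5, 0.3]
opening: 0.0003
```

```bash
python3 - <<'E'
from h import *
for i in range(3):
    s=robot.read_state(); print(s['t'],s['tool_pos'],s['force']); c=cam('scene','s4')
im=cv2.imread('pics/s4.png')[120:260,190:360]; cv2.imwrite('pics/s4z.png',cv2.resize(im,None,fx=4,fy=4))
cam('wrist','w4')
E
```

```text
9.75 [0.47505234 0.04383654 0.10846676] [ 0.60903733 -0.45591851  0.25877452]
9.8 [0.47508092 0.04382945 0.10848329] [ 0.21558541 -0.33014958 -0.48558992]
9.85 [0.47510226 0.04384142 0.10852585] [0.69468112 0.57917088 0.3263534 ]
```

View pics/s4z.png

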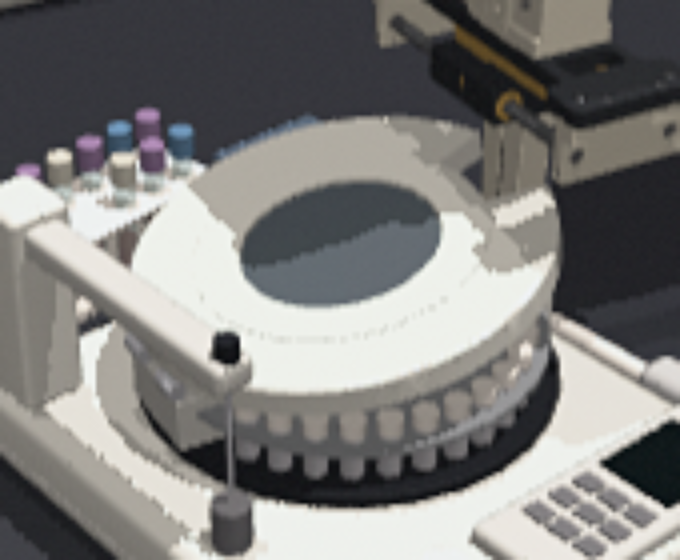

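View pics/w4.png

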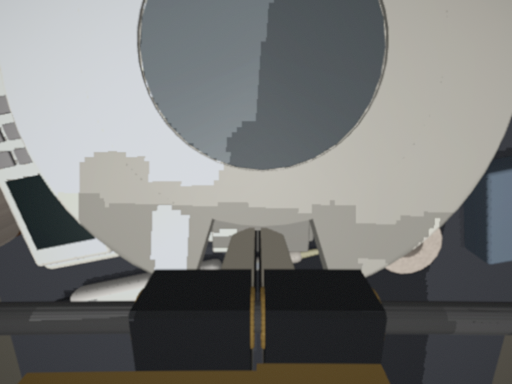

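jog_arm --commands '[[[0,0,0.02],[0,0,0],1],[[0,0,0.05],[0,0,0],1],[[0,0,0.085],[0,0,0],1],[[-0.02,0,0.125],[0,0,0],1],[[-0.06,0,0.18],[0,0,0],1],[[-0.1,0,0.24],[0,0,0],1],[[-0.14,0,0.3],[0,0,0],1],[[-0.14,0,0.3],[0,0,0],1],[[-0.14,0,0.3],[0,0,0],1]]'

```text
t: 11.08
tool_pos: [0.3914, 0.0438, 0.2893]
orientation: [3.136, 0.048, 0.008]
force: [0.4, -0.0, -1.2]
opening: 0.0007
```

```bash
python3 - <<'E'
from h import *
s=robot.read_state(); print(s['t'],s['tool_pos'],s['force'])
cam('scene','s5'); cam('top','t5')
E
```

```text
11.075 [0.39141693 0.04384214 0.28929261] [ 0.39700894 -0.04089044 -1.24091352]
```

View pics/s5.png

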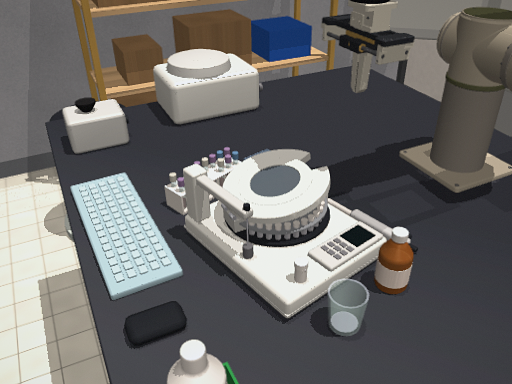

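View pics/t5.png

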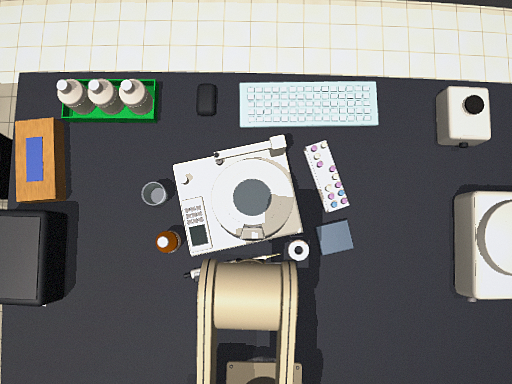

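The cover stands ajar, with its front rim raised at about (300,160) in the scene view. The bystanders look unmoved. I'll let the arm settle and then hand in.

jog_arm --commands '[[[0,0,0],[0,0,0],1],[[0,0,0],[0,0,0],1],[[0,0,0],[0,0,0],1],[[0,0,0],[0,0,0],1]]'

```text
t: 11.68
tool_pos: [0.3909, 0.0438, 0.2877]
orientation: [3.136, 0.048, 0.002]
force: [-0.6, 0.9, 0.3]
opening: 0.0002
```

```bash
python3 - <<'E'
from h import *
a=cv2.imread('pics/s5.png').astype(int); cam('scene','s6'); b=cv2.imread('pics/s6.png').astype(int)
z=cv2.imread('pics/scene0.png').astype(int)
print('cover change',np.abs(a-b)[150:250,180:350].mean()); 
for n,(r0,r1,c0,c1) in dict(rack=(150,210,165,215),bottle=(225,295,370,415),beaker=(280,335,325,370),vial=(258,285,290,310),pip=(210,250,375,415)).items(): print(n,np.abs(b-z)[r0:r1,c0:c1].mean())
s=robot.read_state(); print(s['t'],s['force'],np.abs(s['dq']).max())
print(robot.close_job())
E
```

```text
cover change 0.8064901960784314
rack 0.8132222222222222
bottle 4.451216931216932
beaker 0.8738047138047138
vial 0.5969135802469135
pip 10.315208333333333
11.725 [0.700735   0.32191608 0.41718027] 0.0023614520295335032
the job is handed in; nothing more can be done
None
```

The cover is open and standing ajar, the hand is clear, and the job was handed in at about 11.7 s.

- **Finding the groove:** I set the closed fingertips on the rim at about 2 N, some 37° to the right of the front. I then slid them along the arc at 2–3 N. The support vanished between y = 0.015 and 0.023, matching the groove edge expected from the pictures.
- **Pressing the key:** I moved to the groove's middle and felt the key at z ≈ 0.107. I pressed it about 5.6 mm down with about 4–5 N, and the cover sprang up. I then eased the fingers slightly outward, waited about a second with no contact force, and drew the hand up and away.
- **Last checks:** The cover stood ajar and did not move between the last two scene pictures. The wrist force was within its noise.
- **Bystanders:** In the scene picture, the rack, beaker and vial areas matched the first picture. The bottle and pipette areas changed in brightness (4.5 and 10.3, against about 0.8 elsewhere). I put this down to the arm's shadow but did not measure it separately. By eye all the bystanders were where they began, though the arm partly hid the pipette in the last top view. I compared the slide box and label roll only by eye.

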